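Find and open the loose cover of a bench service box

TASK

The white service box on the bench has three identical grey covers; two are fixed down and one is free to rock on its pivot. Press gently with the fingertips on the ribbed end of the covers to find the one that rocks, then push its raised end up and over from below so that the cover is left standing open. Grip and lift nothing, and leave the vial, the brass weight and the beaker where they stand.

Things in the scene. Friction and masses are not known exactly. Their poses are not given: they have to be found in the camera images.
- service_box: low white plastic box fixed to the bench, 138 (x) x 208 (y) x 60 mm high; origin at the centre of its underside, z up, x from the robot's side to the far side, y left along the row of covers. Three wells, 112 x 60 mm and 54 mm deep, 66 mm apart, each closed by an identical grey metal cover flush with the top. Which cover is free changes from run to run
- press_left (a point): point on the box top at the middle of the ribs on the left (+y) cover; axes as the box. The cover is 110 (x) x 58 (y) x 5 mm; its pivot runs along y, 28 mm nearer the robot (-x) than this point and 3 mm below the top. The ribbed end reaches 45 mm beyond the pivot (+x), the plain end 65 mm towards the robot
- press_middle (a point): point on the box top at the middle of the ribs on the middle cover; axes as the box. The cover is 110 (x) x 58 (y) x 5 mm; its pivot runs along y, 28 mm nearer the robot (-x) than this point and 3 mm below the top. The ribbed end reaches 45 mm beyond the pivot (+x), the plain end 65 mm towards the robot
- press_right (a point): point on the box top at the middle of the ribs on the right (-y) cover; axes as the box. The cover is 110 (x) x 58 (y) x 5 mm; its pivot runs along y, 28 mm nearer the robot (-x) than this point and 3 mm below the top. The ribbed end reaches 45 mm beyond the pivot (+x), the plain end 65 mm towards the robot
- hatch (a joint): angle (rad) of the free cover, whichever it is: 0 flush, grows as the ribbed end sinks and the plain end rises, 1.57 upright, stop 1.75. Stiff: 0.07 N m turns it (some 3 to 5 N at the ribs) and it stays as left; fixed covers do not give. Ribs pressed 15 mm down: about 0.65 rad, plain end 40 mm above the box. Push that end from the robot's side along its 65 mm arc, up and away; a level push jams by friction below 1 rad
- vial: bystander: glass sample vial with a white cap, 21 mm across, 45 mm high; origin at the centre of its underside
- brass_weight: bystander: brass weight with a knob, 25 mm across, 41 mm high; origin at the centre of its underside
- beaker: bystander: small clear glass beaker, 55 mm across, 66 mm high; origin at the centre of its underside

How it is judged:
By the outcome, as a careful person would: the job done as asked, in the order asked, and still so for the second after the job is handed in, with the robot touching nothing.
It also fails if it takes over 48 s, if anything falls off the work surface, if the arm or the gripper's body presses on something with over 40 N, if the wrist force passes 120 N, or if a joint passes its speed limit or range.

ROBOT

A 7-joint arm with a two-finger parallel gripper is mounted at the origin on the work surface; the furniture and walls round the work are solid. World frame = base frame: x ahead of the robot, y to its left, z up, the work surface at z = 0. Lengths are in m, angles in rad, forces in N, time in s.
With the tool pointing down it reaches from about 0.425 to 0.875 m from the base axis. Payload 8.4 kg.
Tool frame: the origin (TCP) lies at the centre of the arm's flange, where the gripper is bolted on; the fingertips stand 182 mm ahead of it and the grasp point (between the pads) lies 164 mm ahead of it; x points along the fingers, z is the direction in which the jaws open and shut, and the axes are right-handed (so a half turn about x gives the same grasp; the last joint's range is limited). The gripper opens to 87 mm and grips with 3 to 60 N. Pads are 19 mm wide; open, the fingers measure 117 mm over their backs; the gripper's body (75 mm by 190 mm) begins 51 mm behind the grasp point.
Start: joints at [1.151, 0.333, 0.04, 1.465, -0.013, 1.343, -0.059], TCP at [0.205, -0.617, 0.405] pointing down, gripper open.
Joint ranges: [-2.58, 2.58], [-0.38, 2.09], [-1.3, 1.39], [0.25, 2.4], [-1.5, 4.64], [0.08, 2.09], [-2.65, 2.65]. Speed limits (rad/s): [2.22, 2.22, 2.79, 2.79, 3.14, 3.14, 3.14].

INTERFACE

Orientations are given as a unit quaternion [w, x, y, z].
In Python, from bench import sensors, vision, hand_in, spotter gives the robot as it stands. The module is installed in compiled form; this text tells all that it offers.
- The arm moves only by the tool move_arm, never from a script. Its argument "increments" is a list of rows, each a list of 7 numbers: the turn, a rotation vector about the tool's x, y, z in rad, then the shift along the tool's x, y, z in cm, then the closure in counts, from 0 (fully open) to 255 (shut). A call has exactly 8 rows; each row shifts and turns the commanded pose from where the row before left it, along the tool's axes as they then stand; what a row does not reach is not made up. A row lasts 1/8 s, in which the tool goes at most 62.5 mm and 10.7 degrees, less where a joint would pass 70% of its speed; a pose out of reach is approached as far as the arm can. A call with a gripper value outside its range is refused whole. The fingers move at their own pace and stop on an object; the grip force is fixed at half the most. Time passes only in rows, so rows that do not move let the fingers close, or fill a call up. It gives the time, the measured TCP pose, the force and the opening at its end, in the units of the state.
- sensors.observe(): the state, without advancing time (a new reading comes with each control period).
- vision.snapshot(name): name is "scene" or "top" or "wrist"; returns a dict with "img" (384x512x3 uint8, red, green, blue), "fovy" (degrees; the focal length in pixels is half the picture's height over the tangent of half this angle, whatever the lens; pixels are square), "cx", "cy" (the principal point, pixels), "xyz" and "orientation" of the camera in the world. Camera axes: x right, y down, z forward; pixel columns grow to the right and rows downward; lengths in m; the calibration is good to about 2 mm. A picture is of the moment at which its call begins. There is no depth.
- hand_in(): hands the job in, once; it reports no verdict.
Trained networks look in a picture, given as the dict that the camera call returned (one of the last four; its "shot" number tells which), for a name from the list of things; names that differ only in an ending like _2 or _b are one class to them, and where a whole thing is asked for, a point or a joint stands for the part that bears it (a point fixed in the world has none). Each returns a list of dicts, best first, with "p" (0 to 1); they miss things now and then, are a little off and sometimes report something else, mostly with a low value. They report only what shows in the picture. A call takes as long as a camera call.
- spotter.regions_of(picture, target): "pixels" (384x512 bool, what is visible of it) and "rect" ([left, top, right, bottom] in pixels, round what is visible of it).
The state is a dict: "time": time; "joint_positions": joint angles; "qd": joint speeds; "joint_efforts": joint torques, N m; "eef_pos": TCP position; "orientation": TCP orientation; "force": force on the tool from outside, world axes, zero at the start; "torque": the same for the moment, N m; "opening": finger opening in m.
Only numpy, scipy, OpenCV 4.12 (cv2) and the standard library are available. Lean on these libraries where they do the work, as an engineer would, in place of code of your own. Each camera call takes 0.05 s, during which the arm holds its last target.

## Working session

There is one attempt and no reset: what is moved stays moved. The work goes in short steps, Python scripts to look and compute and a tool call to move; the robot and the scene stay as the last step left them, time stands still between calls to the robot, and variables do not carry over. Pictures are saved under pics/ and viewed, and the job is handed in when it is done.

Besides the shell and the picture viewer there is one more tool, called after "Call:" by a JSON object that holds its "method" and its "body". move_arm: Moves the arm, as the interface text tells. Its arguments: {"type":"object","properties":{"increments":{"type":"array","items":{"type":"array","items":{"type":"number"}}}},"required":["increments"]}

```bash
mkdir -p pics
cat > h.py <<'E'
import numpy as np, cv2
from scipy.spatial.transform import Rotation as R
from bench import sensors, vision, hand_in, spotter
def rot(q): return R.from_quat([q[1],q[2],q[3],q[0]])
def snap(n,f):
    p=vision.snapshot(n); cv2.imwrite('pics/'+f,cv2.cvtColor(p['img'],cv2.COLOR_RGB2BGR)); return p
def F(p): return 192/np.tan(np.radians(p['fovy'])/2)
def ray(p,u,v,z):
    d=rot(p['orientation']).apply([(u-p['cx'])/F(p),(v-p['cy'])/F(p),1]); c=np.array(p['xyz']); return c+d*(z-c[2])/d[2]
def proj(p,X):
    c=rot(p['orientation']).inv().apply(np.atleast_2d(X)-np.array(p['xyz'])); return np.c_[p['cx']+F(p)*c[:,0]/c[:,2],p['cy']+F(p)*c[:,1]/c[:,2]]
E
python3 - <<'E'
from h import *
s=sensors.observe(); print({k:np.round(v,3) for k,v in s.items()}); print(rot(s['orientation']).as_matrix().round(3))
for n in ['scene','top']:
    p=snap(n,n+'0.png'); print(n,p['fovy'],p['cx'],p['cy'],p['xyz'],p['orientation'])
    for t in ['service_box','vial','brass_weight','beaker']:
        for r in spotter.regions_of(p,t)[:2]: print(t,round(r['p'],2),r['rect'])
E
```

```text
{'time': np.float64(0.0), 'joint_positions': array([ 1.151,  0.334,  0.04 ,  1.466, -0.013,  1.343, -0.058]), 'qd': array([-0.001,  0.001,  0.001,  0.002, -0.001,  0.   ,  0.002]), 'joint_efforts': array([-0.0000e+00, -6.5636e+01,  1.3350e+00, -4.0380e+01, -6.0000e-02,
        4.5000e-02,  0.0000e+00]), 'eef_pos': array([ 0.205, -0.617,  0.404]), 'orientation': array([ 0.573,  0.414,  0.574, -0.413]), 'force': array([-0.171, -0.391, -0.111]), 'torque': array([-0.044, -0.001,  0.027]), 'opening': np.float64(0.087)}
[[-0.001  0.949  0.315]
 [ 0.002  0.315 -0.949]
 [-1.    -0.    -0.002]]
scene 53.424105477763845 248.489974214675 190.97212265971106 [-0.07968605 -0.43087361  0.62060003] [-0.40961485  0.8131907  -0.36614943  0.19201863]
service_box 0.8 [197.5, 168.5, 290.2, 239.4]
vial 0.5 [312.0, 256.3, 321.5, 276.5]
brass_weight 0.51 [342.8, 291.3, 354.7, 310.2]
beaker 0.64 [140.4, 162.8, 161.2, 187.2]
top 54.00837529687586 254.3391988492435 189.10293870813072 [0.32696051 0.05135768 0.96540969] [ 0.06986155 -0.69513945  0.71312008 -0.05796771]
service_box 0.88 [198.4, 154.6, 294.9, 229.8]
vial 0.42 [348.5, 208.3, 359.2, 217.3]
beaker 0.82 [135.3, 216.0, 162.6, 242.9]
```

View pics/top0.png

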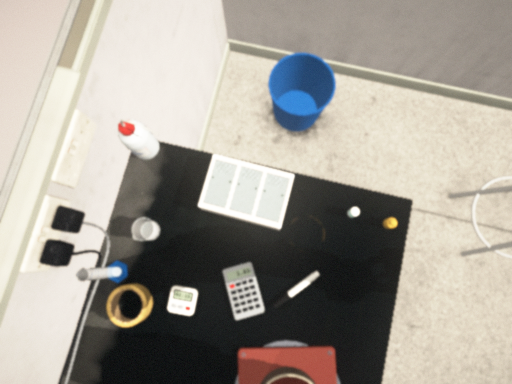

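View pics/scene0.png

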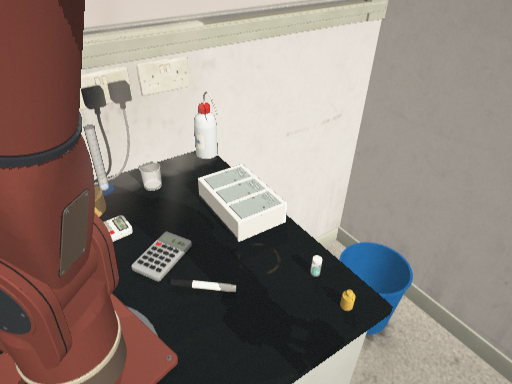

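Run:
```python
from h import *
from scipy.optimize import minimize
ps=[];ms=[]
for n in ['top','scene']:
    p=vision.snapshot(n); ps.append(p); m=np.array(spotter.regions_of(p,'service_box')[0]['pixels']); ms.append(m); print(m.sum())
def pts(q):
    x,y,a=q; c,s=np.cos(a),np.sin(a)
    return np.array([[x+c*i*.069-s*j*.104,y+s*i*.069+c*j*.104,z] for i in(-1,1) for j in(-1,1) for z in (0,.06)])
S=8
def sil(p,q):
    h=cv2.convexHull(proj(p,pts(q)).astype(np.float32))
    im=np.zeros((384*2,512*2),np.uint8); cv2.fillConvexPoly(im,np.round((h*2+.5)*16).astype(np.int32),255,shift=4)
    return cv2.resize(im,(512,384),interpolation=cv2.INTER_AREA)/255.
def cost(q,idx=(0,1)): return sum(np.abs(sil(ps[i],q)-ms[i]).sum() for i in idx)
for idx in [(0,1),(0,),(1,)]:
  best=None
  for a in np.radians([-25,-15,-5,5]):
    r0=ray(ps[0],246,192,.06)
    r=minimize(cost,[r0[0],r0[1],a],args=(idx,),method='Nelder-Mead',options=dict(initial_simplex=np.array([[r0[0],r0[1],a]]+[[r0[0]+.02*(k==0),r0[1]+.02*(k==1),a+.1*(k==2)] for k in range(3)])))
    if best is None or r.fun<best.fun: best=r
  print(idx,best.x,np.degrees(best.x[2]),best.fun)
  if idx==(0,1):
    q=best.x
for i,n in enumerate(['top','scene']):
    im=cv2.cvtColor(ps[i]['img'],cv2.COLOR_RGB2BGR); c=tuple(slice(a,b) for a,b in ((130,260),(170,330)))
    big=cv2.resize(im[c],None,fx=5,fy=5,interpolation=cv2.INTER_CUBIC)[:600,:800]
    a=q[2];Rz=np.array([[np.cos(a),-np.sin(a)],[np.sin(a),np.cos(a)]])
    P=[]
    for yy in (.066,0,-.066):
        for xx in (-.055,.010,.038,.055): P.append([*(Rz@[xx,yy]+q[:2]),.06])
    P+=list(pts(q))
    for u,v in proj(ps[i],np.array(P)): cv2.circle(big,(int((u+.5-170)*5),int((v+.5-130)*5)),3,(0,0,255),-1)
    cv2.imwrite(f'pics/fit_{n}.png',big)
    if i==0: print(np.round(P,4))
p=ps[0]
for t in ['vial','beaker','brass_weight']:
  for k,p in enumerate(ps):
    r=spotter.regions_of(p,t)
    if r:
        a=r[0]['rect']; print(t,k,ray(p,(a[0]+a[2])/2,(a[1]+a[3])/2,.03).round(3),r[0]['p'])
```

```text
1474
2282
(0, 1) [ 0.49030168  0.08705386 -0.30188966] -17.29700324975876 5743.701960784314
(0,) [ 0.48957006  0.08626789 -0.29360405] -16.82227266753648 3524.121568627451
(1,) [ 0.49288267  0.0884722  -0.29910504] -17.137456319921043 2148.6
[[ 0.4574  0.1664  0.06  ]
 [ 0.5195  0.1471  0.06  ]
 [ 0.5462  0.1388  0.06  ]
 [ 0.5624  0.1337  0.06  ]
 [ 0.4378  0.1034  0.06  ]
 [ 0.4998  0.0841  0.06  ]
 [ 0.5266  0.0758  0.06  ]
 [ 0.5428  0.0707  0.06  ]
 [ 0.4182  0.0404  0.06  ]
 [ 0.4802  0.0211  0.06  ]
 [ 0.507   0.0127  0.06  ]
 [ 0.5232  0.0077  0.06  ]
 [ 0.3935  0.0083  0.    ]
 [ 0.3935  0.0083  0.06  ]
 [ 0.4553  0.2069  0.    ]
 [ 0.4553  0.2069  0.06  ]
 [ 0.5253 -0.0328  0.    ]
 [ 0.5253 -0.0328  0.06  ]
 [ 0.5871  0.1658  0.    ]
 [ 0.5871  0.1658  0.06  ]]
vial 1 [ 0.425 -0.183  0.03 ] 0.72
beaker 0 [0.404 0.33  0.03 ] 0.69
beaker 1 [0.4   0.339 0.03 ] 0.56
brass_weight 0 [ 0.402 -0.267  0.03 ] 0.56
brass_weight 1 [ 0.397 -0.275  0.03 ] 0.6
```

View pics/fit_top.png

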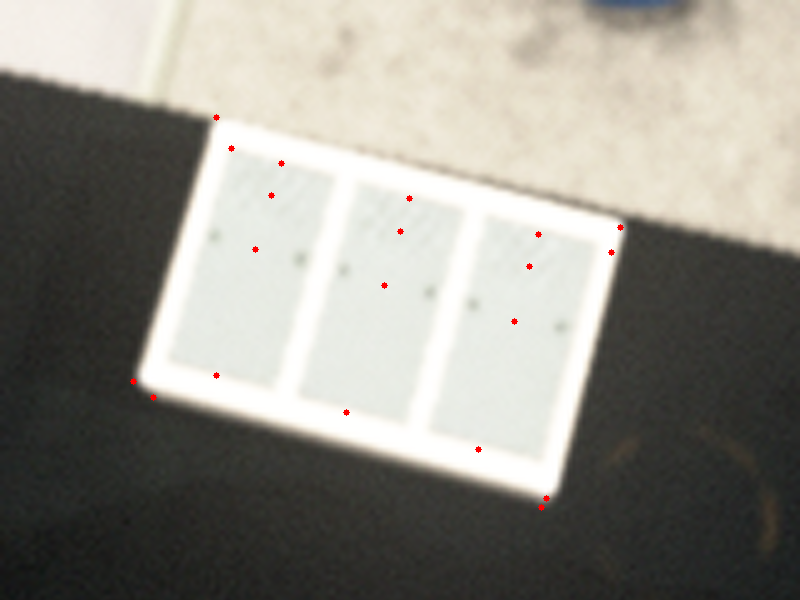

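View pics/fit_scene.png

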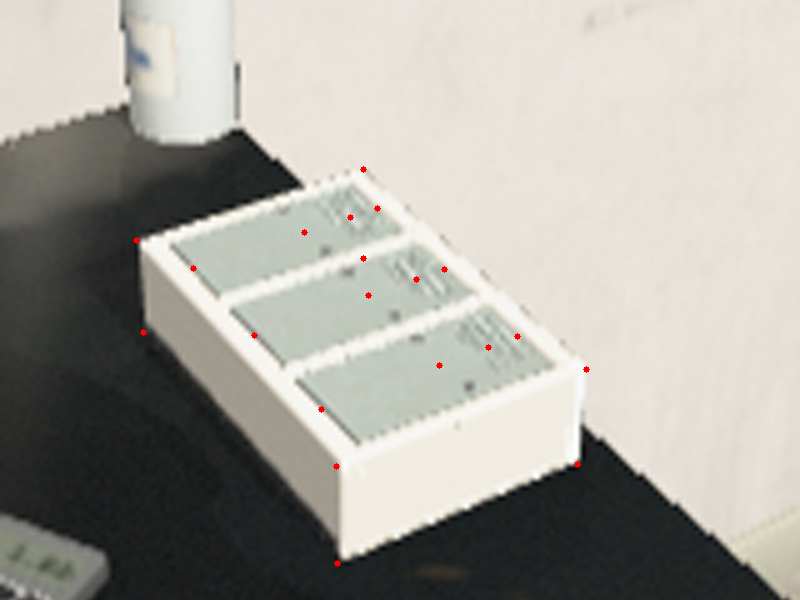

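Run:
```python
from h import *
from scipy.optimize import least_squares
ps=[vision.snapshot('top'),vision.snapshot('scene')]
top=[((.069,.104,.06),(214,119)),((.069,-.104,.06),(623,227)),((.01,.066,.06),(257,247.5)),((.01,0,.06),(387,281.5)),((.01,-.066,.06),(517,315.5))]
sc=[((.069,.104,.06),(363,170)),((.069,-.104,.06),(586,368)),((-.069,-.104,.06),(342,463)),((-.069,.104,.06),(140,242)),((-.069,-.104,0),(342,560)),((.069,-.104,0),(578,462)),((-.069,.104,0),(146,332))]
def w(q,X):
    c,s=np.cos(q[2]),np.sin(q[2]); X=np.array(X); return np.c_[q[0]+c*X[:,0]-s*X[:,1],q[1]+s*X[:,0]+c*X[:,1],X[:,2]]
def res(q,idx):
    o=[]
    for i in idx:
        L=(top,sc)[i]; uv=np.array([l[1] for l in L])/5+[169.5,129.5]
        o.append((proj(ps[i],w(q,[l[0] for l in L]))-uv).ravel())
    return np.concatenate(o)
for idx in [(0,),(1,),(0,1)]:
    r=least_squares(res,[.49,.087,-.3],args=(idx,)); print(idx,r.x,np.degrees(r.x[2]),r.fun.round(1))
```

```text
(0,) [ 0.49123     0.08604643 -0.29119988] -16.684524042475037 [ 0.6 -0.3 -0.2 -0.7 -0.   0.2 -0.2  0.3 -0.1  0.5]
(1,) [ 0.49189523  0.08716194 -0.29573227] -16.944210819610955 [ 0.2 -0.4  0.6 -0.3 -0.3  0.3 -0.5 -0.4 -0.2  0.4  0.5 -0.1 -0.2 -0. ]
(0, 1) [ 0.49144447  0.08658594 -0.29519295] -16.91330995546705 [ 0.5 -0.5 -0.4 -0.6 -0.2  0.1 -0.4  0.2 -0.3  0.5  0.2 -0.3  0.7 -0.1
 -0.2  0.5 -0.5 -0.3 -0.1  0.6  0.5  0.1 -0.2  0.1]
```

Call:
{"method": "move_arm", "body": {"increments": [[0,0,0,0.5,4.3,-4.4,255],[0,0,0,0.5,4.3,-4.4,255],[0,0,0,0.5,4.3,-4.4,255],[0,0,0,0.5,4.3,-4.4,255],[0,0,0,0.5,4.3,-4.4,255],[0,0,0,0.5,4.3,-4.4,255],[0,0,0,0.5,4.3,-4.4,255],[0,0,0,0.5,4.3,-4.4,255]]}}

```text
time: 2.1
eef_pos: [0.4209, -0.1724, 0.365]
orientation: [0.574, 0.414, 0.573, -0.414]
force: [0.7, -0.1, -0.2]
opening: 0.0151
```

Call:
{"method": "move_arm", "body": {"increments": [[0,0,0,2.1,3.55,-3.75,255],[0,0,0,2.1,3.55,-3.75,255],[0,0,0,2.1,3.55,-3.75,255],[0,0,0,2.1,3.55,-3.75,255],[0.154,0,0,0,0,0,255],[0.154,0,0,0,0,0,255],[0.154,0,0,0,0,0,255],[0.154,0,0,0,0,0,255]]}}

```text
time: 3.1
eef_pos: [0.5079, 0.0128, 0.2809]
orientation: [0.42, 0.569, 0.42, -0.569]
force: [0.4, 0.2, 0.3]
opening: 0.0001
```

```bash
cat > st.py <<'E'
from h import *
C=np.array([.4915,.0866,0]);Rb=R.from_euler('z',-.295)
def st():
    s=sensors.observe(); M=rot(s['orientation']); P=np.array(s['eef_pos']); tip=P+M.apply([.182,0,0])
    B=Rb.inv()
    print('t',round(s['time'],2),'tcp',P.round(4),'tip box mm',(B.apply(tip-C)*1000).round(1),'open',round(s['opening'],4))
    print('tool x in box',B.apply(M.apply([1,0,0])).round(3),'y',B.apply(M.apply([0,1,0])).round(3),'F box',B.apply(s['force']).round(1),'T',np.round(s['torque'],2),'q',np.round(s['joint_positions'],3))
E
python3 -c "
from st import *
st()"
```

```text
t 3.1 tcp [0.5079 0.0128 0.2809] tip box mm [ 37.2 -65.8  98.9] open 0.0001
tool x in box [ 0.  0. -1.] y [ 1.    -0.005  0.   ] F box [0.3 0.3 0.3] T [0.05 0.05 0.  ] q [ 0.344  0.19  -0.499  1.933  0.105  1.044 -2.071]
```

Call:
{"method": "move_arm", "body": {"increments": [[0,0,0,0.9,0,0,255],[0,0,0,0.9,0,0,255],[0,0,0,0.9,0,0,255],[0,0,0,0.8,0,0,255],[0,0,0,0.15,0,0,255],[0,0,0,0.1,0,0,255],[0,0,0,0.1,0,0,255],[0,0,0,0.05,0,0,255]]}}

```text
time: 4.1
eef_pos: [0.508, 0.0129, 0.2426]
orientation: [0.421, 0.568, 0.421, -0.568]
force: [-4.7, -0.3, 12.1]
opening: 0.0004
```

```bash
python3 -c "
from st import *
st()"
```

```text
t 4.1 tcp [0.508  0.0129 0.2426] tip box mm [ 37.4 -65.7  60.6] open 0.0004
tool x in box [ 0.001 -0.    -1.   ] y [ 1.    -0.     0.001] F box [-4.4 -1.7 12.1] T [0.01 1.14 0.  ] q [ 0.333  0.239 -0.493  1.967  0.137  0.967 -2.093]
```

Call:
{"method": "move_arm", "body": {"increments": [[0,0,0,-0.8,0,0,255],[0,0,0,-0.7,0,0,255],[0,0,0,0,0,-3.3,255],[0,0,0,0,0,-3.3,255],[0,0,0,0.7,0,0,255],[0,0,0,0.5,0,0,255],[0,0,0,0.15,0,0,255],[0,0,0,0.1,0,0,255]]}}

```text
time: 5.1
eef_pos: [0.5269, 0.075, 0.2426]
orientation: [-0.421, -0.568, -0.421, 0.569]
force: [-5.8, -2.1, 13.0]
opening: 0.0009
```

```bash
python3 -c "
from st import *
st()"
```

```text
t 5.1 tcp [0.5269 0.075  0.2426] tip box mm [37.1 -1.1 60.6] open 0.0009
tool x in box [-0.001 -0.001 -1.   ] y [ 1.    -0.002 -0.001] F box [-4.9 -3.7 13. ] T [-0.51  1.52  0.01] q [ 0.234  0.291 -0.522  1.91   0.174  0.986 -2.234]
```

Call:
{"method": "move_arm", "body": {"increments": [[0,0,0,-0.8,0,0,255],[0,0,0,-0.7,0,0,255],[0,0,0,0,0,-3.3,255],[0,0,0,0,0,-3.3,255],[0,0,0,0.7,0,0,255],[0,0,0,0.5,0,0,255],[0,0,0,0.15,0,0,255],[0,0,0,0.15,0,0,255]]}}

```text
time: 6.1
eef_pos: [0.5463, 0.1382, 0.2424]
orientation: [-0.421, -0.568, -0.421, 0.569]
force: [-1.4, -1.4, 4.8]
opening: 0.0
```

```bash
python3 -c "
from st import *
st()"
```

```text
t 6.1 tcp [0.5463 0.1382 0.2424] tip box mm [37.5 65.2 60.4] open 0.0
tool x in box [ 0.    -0.001 -1.   ] y [ 1.    -0.001  0.   ] F box [-0.9 -1.7  4.8] T [-0.36  0.4  -0.  ] q [ 0.131  0.355 -0.54   1.835  0.214  1.009 -2.364]
```

Call:
{"method": "move_arm", "body": {"increments": [[0,0,0,0.05,0,0,255],[0,0,0,0.05,0,0,255],[0,0,0,0.05,0,0,255],[0,0,0,0.05,0,0,255],[0,0,0,0.05,0,0,255],[0,0,0,0.05,0,0,255],[0,0,0,0.05,0,0,255],[0,0,0,0.05,0,0,255]]}}

```text
time: 7.1
eef_pos: [0.5465, 0.139, 0.2384]
orientation: [0.421, 0.568, 0.421, -0.568]
force: [1.3, -3.9, 5.0]
opening: 0.0004
```

```bash
python3 -c "
from st import *
st()"
```

```text
t 7.1 tcp [0.5465 0.139  0.2384] tip box mm [37.5 66.2 56.4] open 0.0004
tool x in box [ 0.001  0.    -1.   ] y [ 1.    -0.     0.001] F box [ 2.4 -3.3  5. ] T [-0.93 -0.34  0.06] q [ 0.129  0.361 -0.539  1.838  0.217  1.001 -2.366]
```

Call:
{"method": "move_arm", "body": {"increments": [[0,0,0,0.2,0,0,255],[0,0,0,0.25,0,0,255],[0,0,0,0.25,0,0,255],[0,0,0,0.25,0,0,255],[0,0,0,0.25,0,0,255],[0,0,0,0.25,0,0,255],[0,0,0,0.25,0,0,255],[0,0,0,0.1,0,0,255]]}}

```text
time: 8.1
eef_pos: [0.5462, 0.1393, 0.22]
orientation: [0.421, 0.568, 0.421, -0.568]
force: [0.6, 0.8, 2.7]
opening: 0.0003
```

```bash
python3 -c "
from st import *
st()
p=snap('scene','s2.png');im=cv2.imread('pics/s2.png')[130:250,170:330];cv2.imwrite('pics/s2z.png',cv2.resize(im,None,fx=5,fy=5,interpolation=2))"
```

```text
t 8.1 tcp [0.5462 0.1393 0.22  ] tip box mm [37.  66.4 38. ] open 0.0003
tool x in box [-0.  0. -1.] y [ 1. -0. -0.] F box [0.4 0.9 2.7] T [ 0.1  -0.28  0.01] q [ 0.121  0.384 -0.533  1.851  0.233  0.968 -2.379]
```

View pics/s2z.png

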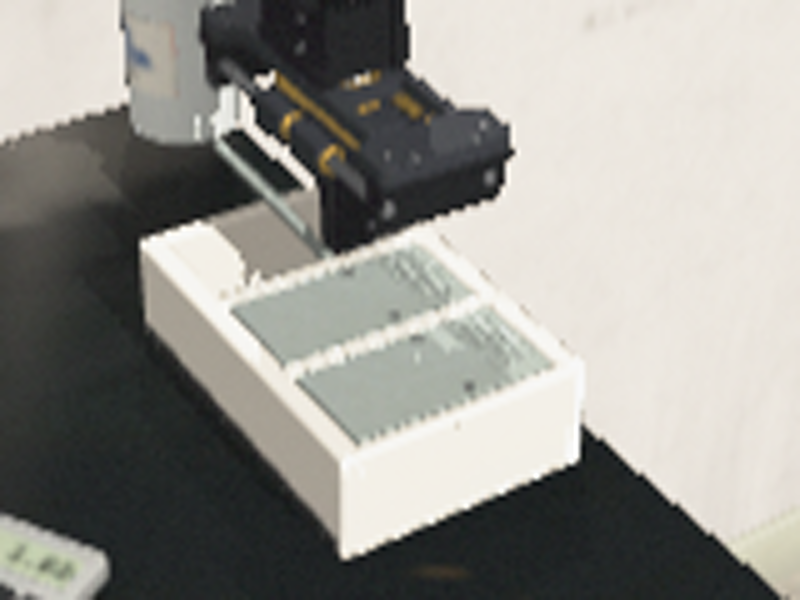

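Call:
{"method": "move_arm", "body": {"increments": [[0,0,0,-4.5,0,0,255],[0,0,0,-4.5,0,0,255],[0,0,0,0,-5.0,0,255],[0,0,0,0,-5.0,0,255],[0,0,0,0,-5.0,0,255],[0,0,0.1,0,0,0,255],[0,0,0.1,0,0,0,255],[0,0,0.1,0,0,0,255]]}}

```text
time: 9.15
eef_pos: [0.4022, 0.1825, 0.3098]
orientation: [0.502, 0.625, 0.331, -0.498]
force: [0.1, 0.4, 0.2]
opening: 0.0005
```

```bash
python3 -c "
from st import *
st()
for n in ('scene','top'):
  p=snap(n,n+'3.png');im=cv2.imread('pics/'+n+'3.png')[110:250,170:330];cv2.imwrite('pics/'+n+'3z.png',cv2.resize(im,None,fx=4,fy=4,interpolation=2))
  a=.87
  for a in (.7,.8,.9): print(n,a,(4*(proj(p,[C+Rb.apply([.01-.065*np.cos(a),y,.057+.065*np.sin(a)]) for y in (.095,.037)])-[170,110])).round())"
```

```text
t 9.15 tcp [0.4022 0.1825 0.3098] tip box mm [-59.1  65.7 136.1] open 0.0005
tool x in box [ 0.298 -0.001 -0.955] y [0.955 0.    0.298] F box [-0.   0.5  0.2] T [ 0.1   0.36 -0.1 ] q [ 0.103 -0.07  -0.695  2.13   0.245  0.888 -2.598]
scene 0.7 [[152. 214.]
 [195. 257.]]
scene 0.8 [[157. 206.]
 [201. 248.]]
scene 0.9 [[164. 198.]
 [207. 240.]]
top 0.7 [[124. 330.]
 [219. 356.]]
top 0.8 [[125. 321.]
 [220. 347.]]
top 0.9 [[126. 312.]
 [222. 338.]]
```

View pics/scene3z.png

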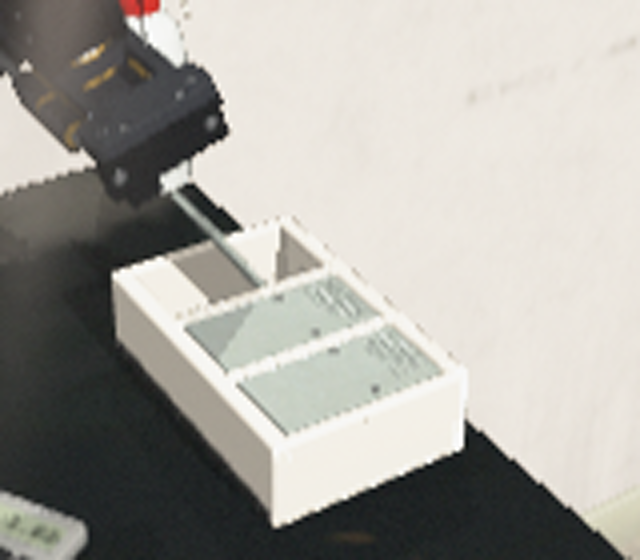

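View pics/top3z.png

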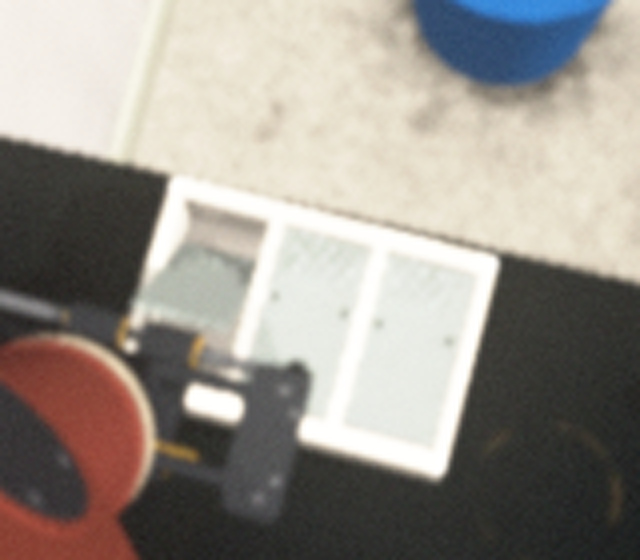

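```bash
cat >> st.py <<'E'
def inc(d,dx=0):
    M=rot(sensors.observe()['orientation'])*R.from_rotvec([dx,0,0]); return (M.inv().apply(Rb.apply(d))/10).round(2)
E
python3 -c "
from st import *
print(inc([4,0,-48],-.25),inc([14,0,0],-.25))"
```

```text
[ 4.7  -1.01 -0.26] [0.42 1.3  0.33]
```

Call:
{"method": "move_arm", "body": {"increments": [[-0.125,0,0,0,0,0,255],[-0.125,0,0,0,0,0,255],[0,0,0,0.94,-0.2,-0.05,255],[0,0,0,0.94,-0.2,-0.05,255],[0,0,0,0.94,-0.2,-0.05,255],[0,0,0,0.94,-0.2,-0.05,255],[0,0,0,0.94,-0.2,-0.05,255],[0,0,0,0,0,0,255]]}}

```text
time: 10.25
eef_pos: [0.4064, 0.1813, 0.2614]
orientation: [0.575, 0.557, 0.391, -0.454]
force: [0.0, 0.5, 0.7]
opening: 0.0005
```

```bash
python3 -c "
from st import *
st()
p=snap('scene','s4.png');im=cv2.imread('pics/s4.png')[110:250,170:330];cv2.imwrite('pics/s4z.png',cv2.resize(im,None,fx=4,fy=4,interpolation=2))
print(inc([10,0,0]),inc([0,0,10]),inc([0,10,0]))"
```

```text
t 10.25 tcp [0.4064 0.1813 0.2614] tip box mm [-55.5  65.7  87.5] open 0.0005
tool x in box [ 0.294 -0.001 -0.956] y [0.926 0.247 0.285] F box [-0.1  0.5  0.7] T [ 0.1   0.32 -0.05] q [ 0.083  0.017 -0.696  2.175  0.347  0.797 -2.452]
[0.29 0.93 0.24] [-0.96  0.29  0.07] [-0.    0.25 -0.97]
```

View pics/s4z.png

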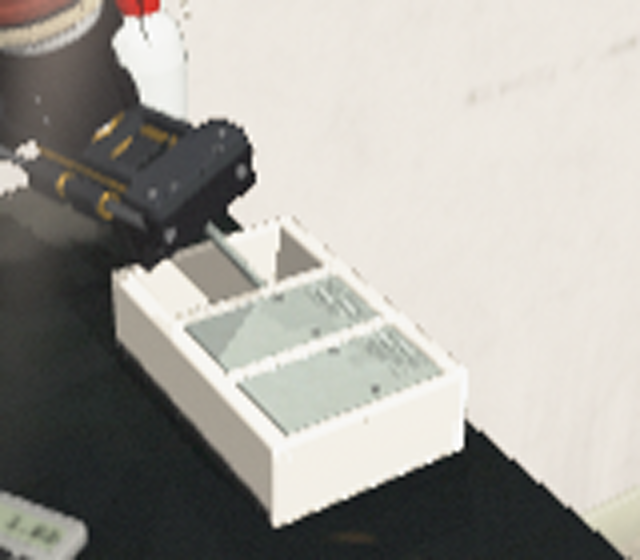

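Call:
{"method": "move_arm", "body": {"increments": [[0,0,0,0.12,0.37,0.1,255],[0,0,0,0.12,0.37,0.1,255],[0,0,0,0.12,0.37,0.1,255],[0,0,0,-0.14,0.4,0.1,255],[0,0,0,-0.14,0.4,0.1,255],[0,0,0,-0.14,0.4,0.1,255],[0,0,0,-0.14,0.4,0.1,255],[0,0,0,-0.14,0.4,0.1,255]]}}

```text
time: 11.3
eef_pos: [0.4351, 0.1727, 0.2751]
orientation: [0.575, 0.557, 0.391, -0.454]
force: [0.1, 0.0, -1.0]
opening: 0.0004
```

```bash
python3 -c "
from st import *
st()
p=snap('scene','s5.png');im=cv2.imread('pics/s5.png')[110:250,170:330];cv2.imwrite('pics/s5z.png',cv2.resize(im,None,fx=4,fy=4,interpolation=2))"
```

```text
t 11.3 tcp [0.4351 0.1727 0.2751] tip box mm [-25.3  66.  101.2] open 0.0004
tool x in box [ 0.295 -0.    -0.955] y [0.926 0.247 0.286] F box [ 0.1  0.1 -1. ] T [0.28 0.61 0.01] q [ 0.105  0.045 -0.672  2.118  0.351  0.82  -2.399]
```

View pics/s5z.png

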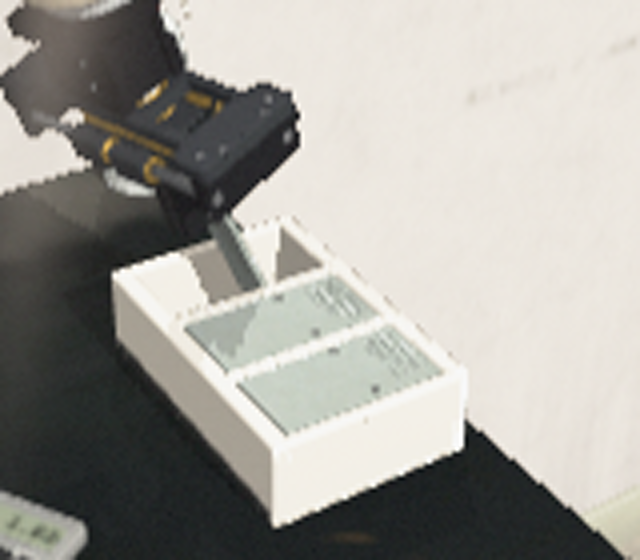

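Call:
{"method": "move_arm", "body": {"increments": [[0,0,0,0.0,0.31,0.08,255],[0,0,0,0.0,0.31,0.08,255],[0,0,0,0.05,0.3,0.08,255],[0,0,0,0.09,0.28,0.07,255],[0,0,0,0.09,0.28,0.07,255],[0,0,0,0.09,0.28,0.07,255],[0,0,0,0.09,0.28,0.07,255],[0,0,0,0.09,0.28,0.07,255]]}}

```text
time: 12.35
eef_pos: [0.4585, 0.1657, 0.2774]
orientation: [0.575, 0.557, 0.391, -0.454]
force: [-1.1, 0.2, 1.5]
opening: -0.0
```

```bash
python3 -c "
from st import *
st()
p=snap('scene','s6.png');im=cv2.imread('pics/s6.png')[110:250,170:330];cv2.imwrite('pics/s6z.png',cv2.resize(im,None,fx=4,fy=4,interpolation=2))
for a in (1.2,1.4,1.57,1.7): print(a,(4*(proj(p,[C+Rb.apply([.01-.065*np.cos(a),y,.057+.065*np.sin(a)]) for y in (.095,.037)])-[170,110])).round())"
```

```text
t 12.35 tcp [0.4585 0.1657 0.2774] tip box mm [ -0.7  66.1 103.5] open -0.0
tool x in box [ 0.296  0.    -0.955] y [0.926 0.247 0.286] F box [-1.1 -0.1  1.5] T [ 0.27  0.56 -0.01] q [ 0.116  0.084 -0.654  2.079  0.372  0.824 -2.378]
1.2 [[187. 178.]
 [231. 220.]]
1.4 [[204. 168.]
 [249. 209.]]
1.57 [[219. 162.]
 [264. 203.]]
1.7 [[230. 160.]
 [276. 200.]]
```

View pics/s6z.png

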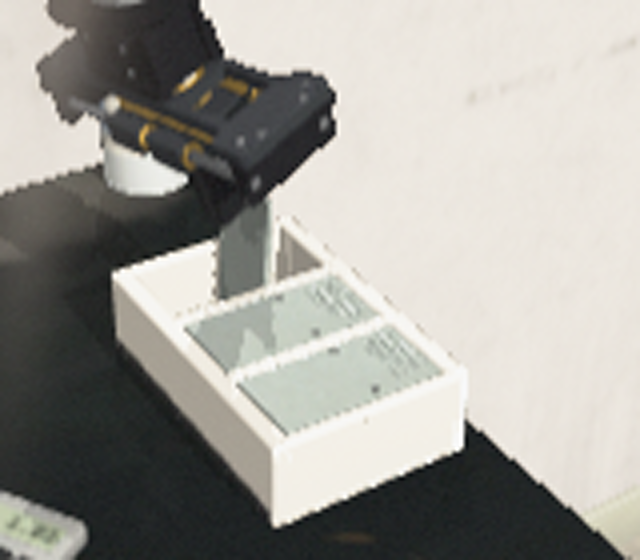

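Call:
{"method": "move_arm", "body": {"increments": [[0,0,0,0.05,0.14,0.04,255],[0,0,0,0.05,0.14,0.04,255],[0,0,0,-0.29,-0.93,-0.24,255],[0,0,0,-0.29,-0.93,-0.24,255],[0,0,0,-0.64,-1.02,-0.27,255],[0,0,0,-0.64,-1.02,-0.27,255],[0,0,0,-1.0,-1.0,-0.26,255],[0,0,0,-2.0,0,0,255]]}}

```text
time: 13.4
eef_pos: [0.3999, 0.1836, 0.3087]
orientation: [0.575, 0.557, 0.391, -0.454]
force: [0.4, -0.1, 0.5]
opening: 0.0002
```

```bash
python3 -c "
from st import *
st()
for n in ('scene','top'):
  p=snap(n,n+'7.png');im=cv2.imread('pics/'+n+'7.png')[110:250,170:330];cv2.imwrite('pics/'+n+'7z.png',cv2.resize(im,None,fx=4,fy=4,interpolation=2))
  for a in (1.4,1.57,1.7): print(n,a,(4*(proj(p,[C+Rb.apply([.01-.065*np.cos(a),y,.057+.065*np.sin(a)]) for y in (.095,.037)])-[170,110])).round().tolist())"
```

```text
t 13.4 tcp [0.3999 0.1836 0.3087] tip box mm [-62.2  66.  134.8] open 0.0002
tool x in box [ 0.295 -0.001 -0.956] y [0.926 0.248 0.285] F box [0.4 0.  0.5] T [ 0.15  0.33 -0.  ] q [ 0.095 -0.072 -0.691  2.133  0.241  0.889 -2.35 ]
scene 1.4 [[204.0, 168.0], [249.0, 209.0]]
scene 1.57 [[219.0, 162.0], [264.0, 203.0]]
scene 1.7 [[230.0, 160.0], [276.0, 200.0]]
top 1.4 [[138.0, 259.0], [234.0, 286.0]]
top 1.57 [[143.0, 241.0], [240.0, 267.0]]
top 1.7 [[147.0, 228.0], [244.0, 253.0]]
```

View pics/scene7z.png

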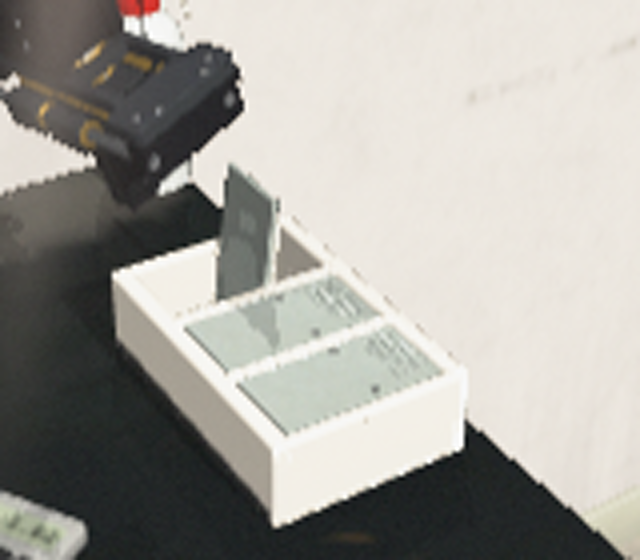

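View pics/top7.png

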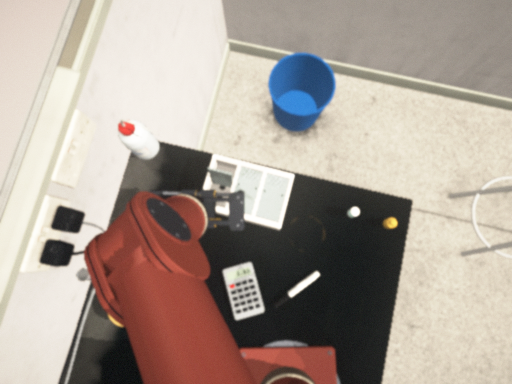

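View pics/scene7.png

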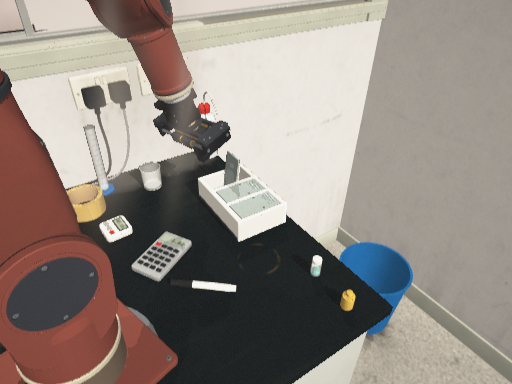

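The left cover stands open at scene pixel (232,165). The beaker (150,176), vial (316,266) and weight (348,300) are where they were, and the arm is clear of everything.

```bash
python3 -c "
from h import *
print(hand_in())"
```

```text
the job is handed in; nothing more can be done
None
```

The free cover was the left one, and it now stands open. I handed the job in at about 13.5 s.

- **Finding it:** I pressed the ribs with the closed fingertips, right cover first, then middle, then left. The right and middle covers did not give at 12–13 N. The left one moved at about 5 N.
- **Opening it:** I pressed the left cover's ribs about 22 mm down. Then I pushed the raised end along its arc from the robot's side, with the fingers tilted 17°, and backed away. Nothing was gripped or lifted.
- **Last checks:** In the last scene picture, taken just before hand-in, the cover's top corners match an angle of about 1.65–1.7 rad, just past upright and short of the 1.75 stop. The reading is good to a few hundredths of a radian. The tool force was near zero, with the tool clear of the box. The vial, weight and beaker looked unmoved in that picture; the top view could not confirm the beaker because the arm hid it.
- **Margin:** The last joint came within 0.05 rad of its range at one point, so I turned the tool 0.25 rad to relieve it before pushing.

No check failed.

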